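# Hang the dust filter on the keeper hook

### The arm

A 6-joint arm with a two-finger parallel gripper is mounted at the origin on a cart in front of the work surface, level with it; the furniture and walls round the work are solid. World frame = base frame: x ahead of the robot, y to its left, z up, the work surface at z = 0. Lengths are in m, angles in rad, forces in N, time in s.
With the tool pointing down it reaches from about 0.25 to 0.775 m from the base axis. Payload 4 kg.
Tool frame: the origin (TCP) lies at the very end of the fingers, on their centre line; the grasp point (between the pads) lies 19 mm behind it (robot.tcp_to_grasp is the distance from the TCP to the grasp point, in m); z points along the fingers, y is the line along which they close (so a half turn about z gives the same grasp; the last joint's range is limited). The gripper opens to 94 mm and grips with 3 to 60 N. Pads are 16 mm wide; open, the fingers measure 119 mm over their backs; the gripper's body (75 mm by 177 mm) begins 78 mm behind the grasp point.
Start: joints at [1.202, 0.087, 1.371, -0, 1.684, -0.103], TCP at [0.144, 0.531, 0.206] pointing down, gripper open.
Joint ranges: [-3.1, 3.1], [-0.76, 2.03], [0.27, 2.55], [-1.08, 4.22], [0.17, 2.65], [-2.57, 2.57]. Speed limits (rad/s): [2.79, 2.79, 3.14, 3.14, 3.14, 3.14].

### API

Orientations are given as [roll, pitch, yaw] about the fixed x, y, z axes, in that order (R = Rz(yaw) Ry(pitch) Rx(roll)).
In Python, from bench import robot gives the robot as it stands.
- The arm moves only by the shell command python3 nudge.py 'ROWS'. ROWS is a JSON list of rows, 1 to 20 of them, each an object with the fields finger_gap (the finger opening in m), x, y, z (the shift in fractions of the full range, 1 being 750 mm), spin (a turn about the tool's z in a scale on which 1.0 is 4 rad); a field left out counts as zero (the opening has to be given); each row shifts and turns the commanded pose from where the row before left it, along the tool's axes as they then stand; what a row does not reach is not made up. A row lasts 1/12 s, in which the tool goes at most 0.0417 m and 0.125 rad, less where a joint would pass 70% of its speed; a pose out of reach is approached as far as the arm can. The fingers move at their own pace and stop on an object; the grip force is fixed at half the most. Time passes only in rows, so rows that do not move let the fingers close. It prints the time, the measured TCP pose, the force, the opening and the grip force at its end. Input that does not fit is refused with a message, and nothing moves.
- robot.get_obs(): the state, without advancing time (a new reading comes with each control period).
- robot.snapshot(name): name is "side" or "top"; returns a dict with "color" (400x640x3 uint8, blue, green, red), "fx", "fy", "cx", "cy" (pixels), "k1" (the pictures are not rectified: a ray, as slopes to the right and down, at radius r is drawn at 1 + k1 r^2 times it, then the intrinsics apply), "extrinsics" (4x4, takes a point from world to camera coordinates). Camera axes: x right, y down, z forward; pixel columns grow to the right and rows downward; lengths in m; the calibration is good to about 2 mm. A picture is of the moment at which its call begins. There is no depth.
- robot.close_job(): hands the job in; it is judged then, once.
The state is a dict: "time": time; "joint_positions": joint angles; "qvel": joint speeds; "joint_torque": joint torques, N m; "tool_pos": TCP position; "ee_rot": TCP orientation; "wrist_force": force on the tool from outside, world axes, zero at the start; "wrist_torque": the same for the moment, N m; "width": finger opening in m; "finger_force": force on a finger pad.
Only numpy, scipy, OpenCV 4.12 (cv2) and the standard library are available. Lean on these libraries where they do the work, as an engineer would, in place of code of your own. Each camera call takes 0.05 s, during which the arm holds its last target. There are 200 camera calls.

### The job

The dust pot's filter is due for brushing out. Gripping it by its bail, turn it anticlockwise (seen from above) until the hidden bayonet lugs come to their slots, lift it straight out of the pot, and hang it by the bail on the hook over the catch tray, with the yellow gravity flap lifted to let the bail in and dropped shut again behind it. Do not wrench or bang the filter against the pot or the hook, keep it roughly upright, and leave the other things on the bench where they are.

Things in the scene. Friction and masses are not known exactly. Their poses are not given: they have to be found in the camera images.
- filter: Loose filter, 0.3 to 0.6 kg, at first locked in the pot. Orange round cover, 100 mm across, 6 mm thick; origin at the centre of its underside, z up along its axis. An upright steel bail stands on it. Below, a grey neck 65 mm across with three bayonet lugs (to 41 mm off the axis, 10 to 16 mm below the cover), then a paper cartridge 65 mm across down to z = -52 mm.
- bail_bar (a point): Middle of the bail's top bar, an 8 mm round bar, on its centre line, 64 mm above the filter's origin; axes as the filter's, y along the bar. The bail is a fixed stirrup: the bar between two upright flat cheeks, 16 mm wide along x and 6 mm thick, 40 mm apart inside and 52 mm over the outside, from the cover to 8 mm above the bar. Grip it across the cheeks from above.
- dust_pot: Blue dust pot, fixed to the bench by a 150 mm square foot plate. Origin on the bench under its axis. 104 mm across, bore 94 mm, rim 110 mm above the bench; the cover sits on the rim and hides the bayonet. Inlet stub, 45 mm across, on its +x side to 76 mm off the axis, 50 mm up.
- pot_mouth (a point): Centre of the pot's rim. The bayonet ring inside sits at an angle that cannot be seen or read: turned anticlockwise from its start by 40 to 80 degrees, different each time, the filter meets a firm stop. It lifts out freely at the stop and up to about 10 degrees before it; anywhere else the ring holds it after 2 to 3 mm. About 4 mm of side play.
- hook_stand: Fixed stand with the keeper hook. Origin on the bench under the hook's saddle; the hook points along -x of the stand. Aluminium catch tray 170 x 126 x 16 mm, x = -80 to +90 mm; 20 mm square grey mast at x = 78 to 98 mm, 190 mm high. The dark steel peg, 12 mm wide, underside 149 mm above the bench, runs from the mast to an upturned tip.
- saddle (a point): Bottom of the shallow V saddle between the hook's tip and the flap's clevis (which begins 21 mm behind it), 165 mm above the bench, axes as the stand's, x towards the mast. With the bail hung, the bar's centre line rests about 4 mm above this point and the cartridge clears the tray by about 45 mm.
- tip_face (a point): Middle of the front face of the hook's upturned tip: 24 mm in front (-x of the stand) of the saddle and 10 mm above it. The tip is 10 mm thick and 12 mm wide; its top is rounded, 20 mm above the saddle's bottom.
- flap_nose (a point): Underside of the free end of the yellow flap, a bar 14 mm wide and 4 mm thick, about 60 g. Shut, it is 32 mm in front of the saddle (8 mm in front of the tip face) and 20 mm above it. A bail bar that slides up the tip's face comes under it and lifts it; one that rises farther out misses it.
- flap (a joint): Angle of the yellow gravity flap, rad: 0 = shut, lying level on the tip; grows to 1.25 as its free end is lifted. It hinges freely 30 mm behind and 22 mm above the saddle, falls shut by its own weight and cannot go below 0.
- spray_can: Bystander: black and red spray can, 53 mm across, 162 mm high, origin at the centre of its foot.
- tape_measure: Bystander: yellow tape measure, 38 x 80 x 62 mm, origin at the centre of its underside.
- block_plane: Bystander: small block plane, 45 x 155 x 38 mm, origin at the centre of its sole.
- sanding_block: Bystander: brown sanding block, 64 x 114 x 31 mm, origin at the centre of its underside.
- dust_brush: Bystander: bench brush with wooden handle, 32 x 225 x 48 mm, origin at the centre of its underside.

How it is judged:
By the outcome, as a careful person would: the job done as asked, in the order asked, and still so for the second after the job is handed in, with the robot touching nothing.
It also fails if it takes over 61 s, if anything falls off the work surface, if the arm or the gripper's body presses on something with over 40 N, if the wrist force passes 120 N, or if a joint passes its speed limit or range.

## Working session

There is one attempt and no reset: what is moved stays moved. The work goes in short steps, Python scripts to look and compute and a shell command to move; the robot and the scene stay as the last step left them, time stands still between calls to the robot, and variables do not carry over. Pictures are saved under pics/ and viewed, at most 10 in all, crops included, and the job is handed in when it is done.

```bash
ls; mkdir -p pics; cat > h.py <<'E'
import numpy as np, cv2
from bench import robot
def cam(n):
    s=robot.snapshot(n); return s
def K(s): return np.array([[s['fx'],0,s['cx']],[0,s['fy'],s['cy']],[0,0,1.]])
def D(s): return np.array([s['k1'],0,0,0.])
def ray(s,uv):
    p=cv2.undistortPoints(np.array([[uv]],float),K(s),D(s))[0,0]
    E=np.array(s['extrinsics']);R=E[:3,:3];o=-R.T@E[:3,3];return o,R.T@np.array([p[0],p[1],1])
def onz(s,uv,z):
    o,d=ray(s,uv);return o+d*(z-o[2])/d[2]
def proj(s,P):
    E=np.array(s['extrinsics']);r=cv2.Rodrigues(E[:3,:3])[0]
    return cv2.projectPoints(np.array(P,float).reshape(-1,1,3),r,E[:3,3],K(s),D(s))[0][:,0]
E
python3 - <<'E'
from h import *
o=robot.get_obs();print({k:np.round(v,3) for k,v in o.items()})
for n in("top","side"):
    s=cam(n);cv2.imwrite(f"pics/{n}0.png",s['color']);print(n,s['fx'],s['cx'],s['cy'],s['k1'],np.round(s['extrinsics'],3).tolist())
E
```

```text
bench.py
nudge.py
pics
{'time': np.float64(0.0), 'joint_positions': array([ 1.202,  0.088,  1.372, -0.   ,  1.684, -0.103]), 'qvel': array([ 0.002, -0.002, -0.001, -0.   , -0.   , -0.   ]), 'joint_torque': array([ 0.0000e+00, -3.4019e+01, -3.0243e+01,  7.2000e-02,  3.3000e-02,
       -0.0000e+00]), 'tool_pos': array([0.144, 0.53 , 0.204]), 'ee_rot': array([-3.139, -0.   ,  2.876]), 'wrist_force': array([-0.127,  0.07 ,  0.149]), 'wrist_torque': array([ 0.049, -0.011, -0.026]), 'finger_force': np.float64(0.0), 'width': np.float64(0.094)}
top 416.9929472502269 320.94415673456996 195.0131584511596 -0.004019629041361085 [[0.001, -1.0, -0.011, -0.031], [-0.989, 0.001, -0.147, 0.564], [0.147, 0.011, -0.989, 1.221], [0.0, 0.0, 0.0, 1.0]]
side 498.8945621569773 324.7882496530427 199.7248268080095 -0.08116392991323673 [[0.449, -0.893, 0.001, -0.289], [-0.627, -0.316, -0.712, 0.433], [0.637, 0.319, -0.702, 1.542], [0.0, 0.0, 0.0, 1.0]]
```

View pics/top0.png

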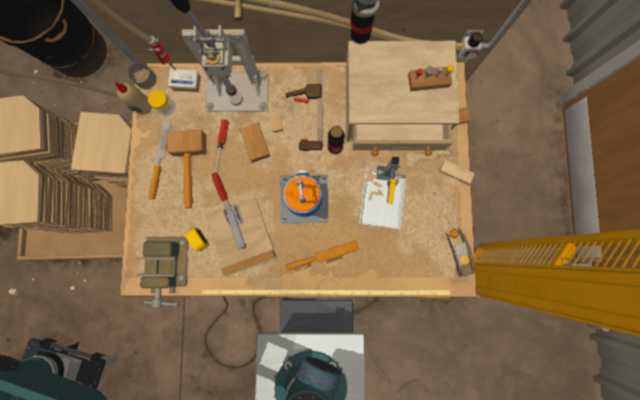

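View pics/side0.png

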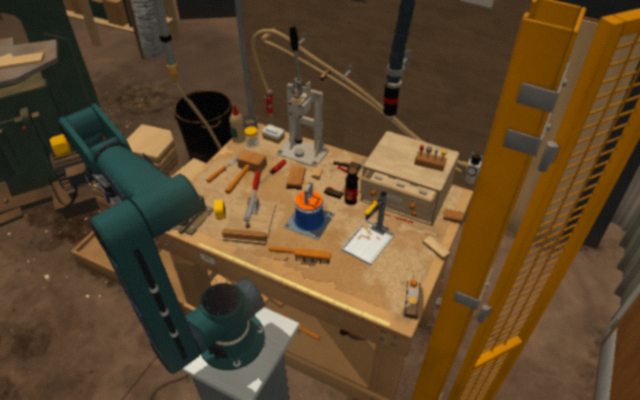

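The top view shows the pot and filter at about (303,195) and the hook stand with its white tray at (383,203), mast at about (392,165). In the side view the pot is at (308,212) and the stand at (372,230). I'll enlarge both areas.

```bash
python3 - <<'E'
from h import *
a=cv2.imread("pics/top0.png");b=cv2.imread("pics/side0.png")
f=lambda i,u,v,w,h:cv2.resize(i[v:v+h,u:u+w],None,fx=5,fy=5,interpolation=cv2.INTER_CUBIC)
A=np.vstack([f(a,270,145,160,60)[:300],f(b,270,175,160,60)])
A=np.hstack([np.vstack([f(a,270,165,70,60),f(b,275,178,70,60)]),np.vstack([f(a,350,150,70,60)[:,:],f(b,345,185,70,60)])])
s=A;print(A.shape);cv2.imwrite("pics/z.png",A)
E
```

```text
(600, 700, 3)
```

View pics/z.png

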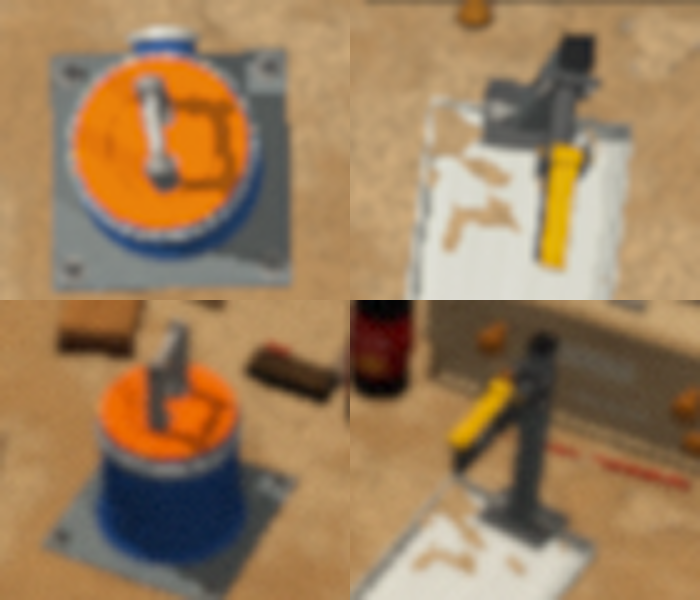

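The enlargement shows the bail's cheek tops at top-view pixels (300.4,182) and (302.6,200). The flap runs from its hinge end (393.4,179.5) to its nose (390.2,203), and the tray is white. I'll measure these with masks.

```bash
cat > m.py <<'E'
from h import *
def big(m):
    c=max(cv2.findContours(m.astype(np.uint8),cv2.RETR_EXTERNAL,cv2.CHAIN_APPROX_NONE)[0],key=cv2.contourArea);return c
def box(m,u0,v0,u1,v1):
    z=np.zeros_like(m);z[v0:v1,u0:u1]=m[v0:v1,u0:u1];return z
def hsv(s): return cv2.cvtColor(cv2.resize(s['color'],None,fx=4,fy=4,interpolation=cv2.INTER_CUBIC),cv2.COLOR_BGR2HSV)
def px(p): return (np.array(p,float)+.5)/4-.5
def contour(s,lo,hi,b):
    m=box(cv2.inRange(hsv(s),lo,hi),*[4*x for x in b]);return px(big(m)[:,0])
def plane(s,c,z): return np.array([onz(s,p,z)[:2] for p in c])
E
python3 - <<'E'
from m import *
for n,b1,b2 in(("top",(275,165,340,225),(375,170,410,210)),("side",(285,185,340,240),(360,195,390,220))):
    s=cam(n)
    c=contour(s,(3,170,120),(16,255,255),b1);P=plane(s,c,.116)
    hull=cv2.convexHull(P.astype(np.float32));(x,y),r=cv2.minEnclosingCircle(hull);print(n,"cover",x,y,r, cv2.fitEllipse(hull))
    c=contour(s,(20,150,100),(32,255,255),b2);P=plane(s,c,.189)
    print("flap",cv2.minAreaRect((P*1000).astype(np.float32)),np.round(cv2.boxPoints(cv2.minAreaRect((P*1000).astype(np.float32)))).tolist())
    if n=="top":
        for uv in((300.4,182),(302.6,200)): print(onz(s,uv,.182))
        c=contour(s,(0,0,150),(180,45,255),(355,165,412,235));P=plane(s,c,.016)*1000
        r=cv2.minAreaRect(P.astype(np.float32));print("tray",r,cv2.boxPoints(r).round().tolist())
        # bail: unsaturated inside the cover
        m=box(((hsv(s)[:,:,1]<110)).astype(np.uint8),*[4*x for x in(292,177,310,206)])
        c=px(big(m)[:,0]);P=plane(s,c,.182)*1000;r=cv2.minAreaRect(P.astype(np.float32));print("bail",r,cv2.boxPoints(r).round().tolist())
    else:
        # mast top etc
        pass
E
```

```text
top cover 0.5579653978347778 0.02237304300069809 0.04888954013586044 ((0.5579456686973572, 0.022470057010650635), (0.09657111018896103, 0.09677363932132721), 8.456875801086426)
flap ((554.20166015625, -219.7664337158203), (17.491182327270508, 66.26782989501953), 77.6181411743164) [[520.0, -221.0], [585.0, -235.0], [588.0, -218.0], [524.0, -204.0]]
[0.57848059 0.02281579 0.182     ]
[0.5294419  0.01650391 0.182     ]
tray ((551.3917236328125, -220.2220458984375), (126.45664978027344, 161.80702209472656), 81.99467468261719) [[462.0, -272.0], [623.0, -294.0], [640.0, -169.0], [480.0, -146.0]]
bail ((554.09912109375, 20.562583923339844), (61.52701187133789, 16.655908584594727), 6.783918857574463) [[523.0, 25.0], [525.0, 9.0], [586.0, 16.0], [584.0, 32.0]]
side cover 0.5511213541030884 0.02084110677242279 0.05193784460425377 ((0.550778865814209, 0.021493807435035706), (0.10024730861186981, 0.10302707552909851), 127.21636962890625)
flap ((547.1449584960938, -222.85397338867188), (19.833816528320312, 71.7890853881836), 85.15937042236328) [[511.0, -230.0], [582.0, -236.0], [584.0, -216.0], [512.0, -210.0]]
```

Careful with the scale: shifts go in shares of 750 mm and turns go in shares of 4 rad. That gives: -0.005 m / 0.75 = -0.0067, 0.118 rad / 4 = 0.0295.

```bash
cat >> h.py <<'E'
from scipy.spatial.transform import Rotation as Ro
def togo(P,yaw=None):
    o=robot.get_obs();R=Ro.from_euler('xyz',o['ee_rot']).as_matrix()
    print('t',round(float(o['time']),2),'pos',o['tool_pos'].round(4),'rpy',o['ee_rot'].round(4),'F',o['wrist_force'].round(1),'T',o['wrist_torque'].round(2),'w',round(float(o['width']),4),'q',o['joint_positions'].round(2))
    print('tool delta',(R.T@(np.array(P)-o['tool_pos'])).round(4), '' if yaw is None else round(float((o['ee_rot'][2]-yaw+np.pi)%(2*np.pi)-np.pi),4))
E
python3 nudge.py '[{"finger_gap":0.094, "z":-0.0067, "spin":0.0295}, {"finger_gap":0.094, "z":-0.0067, "spin":0.0295}, {"finger_gap":0.094, "z":-0.0067, "spin":0.0295}, {"finger_gap":0.094, "z":-0.0067, "spin":0.0295}, {"finger_gap":0.094, "z":-0.0067, "spin":0.0295}, {"finger_gap":0.094, "z":-0.0067, "spin":0.0295}, {"finger_gap":0.094, "spin":0.0295}, {"finger_gap":0.094, "spin":0.0295}, {"finger_gap":0.094, "spin":0.0295}, {"finger_gap":0.094, "spin":0.0295}, {"finger_gap":0.094}, {"finger_gap":0.094}]'
python3 -c "
from h import *
togo([.557,.0215,.23],1.693)"
```

```text
time: 1.2
tool_pos: [0.1444, 0.5306, 0.2352]
ee_rot: [-3.141, 0.0, 1.699]
wrist_force: [0.3, 0.0, -0.2]
width: 0.0943
finger_force: 0.0
t 1.2 pos [0.1444 0.5306 0.2352] rpy [-3.1413e+00  4.0000e-04  1.6988e+00] F [ 0.3  0.  -0.2] T [-0.05 -0.03 -0.  ] w 0.0943 q [1.2  0.08 1.32 0.   1.74 1.07]
tool delta [-0.5576  0.3442  0.0054] 0.0058
```

To row units: -0.031 m / 0.75 = -0.0413, 0.0191 m / 0.75 = 0.0255.

```bash
python3 nudge.py '[{"finger_gap":0.094, "x":-0.0413, "y":0.0255}, {"finger_gap":0.094, "x":-0.0413, "y":0.0255}, {"finger_gap":0.094, "x":-0.0413, "y":0.0255}, {"finger_gap":0.094, "x":-0.0413, "y":0.0255}, {"finger_gap":0.094, "x":-0.0413, "y":0.0255}, {"finger_gap":0.094, "x":-0.0413, "y":0.0255}, {"finger_gap":0.094, "x":-0.0413, "y":0.0255}, {"finger_gap":0.094, "x":-0.0413, "y":0.0255}, {"finger_gap":0.094, "x":-0.0413, "y":0.0255}, {"finger_gap":0.094, "x":-0.0413, "y":0.0255}, {"finger_gap":0.094, "x":-0.0413, "y":0.0255}, {"finger_gap":0.094, "x":-0.0413, "y":0.0255}, {"finger_gap":0.094, "x":-0.0413, "y":0.0255}, {"finger_gap":0.094, "x":-0.0413, "y":0.0255}, {"finger_gap":0.094, "x":-0.0413, "y":0.0255}, {"finger_gap":0.094, "x":-0.0413, "y":0.0255}, {"finger_gap":0.094, "x":-0.0413, "y":0.0255}, {"finger_gap":0.094, "x":-0.0413, "y":0.0255}, {"finger_gap":0.094}, {"finger_gap":0.094}]'
python3 -c "
from h import *
togo([.557,.0215,.155],1.693)
s=cam('side');f=lambda i,u,v,w,h:cv2.resize(i[v:v+h,u:u+w],None,fx=5,fy=5,interpolation=cv2.INTER_CUBIC)
t=cam('top');cv2.imwrite('pics/a.png',np.hstack([f(s['color'],270,150,80,100),f(t['color'],265,140,80,100)]))"
```

```text
time: 2.87
tool_pos: [0.5556, 0.0185, 0.2344]
ee_rot: [-3.14, -0.001, 1.695]
wrist_force: [0.5, -0.4, -0.8]
width: 0.0943
finger_force: 0.0
t 2.87 pos [0.5556 0.0185 0.2344] rpy [-3.1396e+00 -8.0000e-04  1.6949e+00] F [ 0.5 -0.4 -0.8] T [-0.12  0.09  0.04] w 0.0943 q [-0.07  0.1   1.3   0.    1.74 -0.19]
tool delta [0.0027 0.0019 0.0794] 0.0019
```

View pics/a.png

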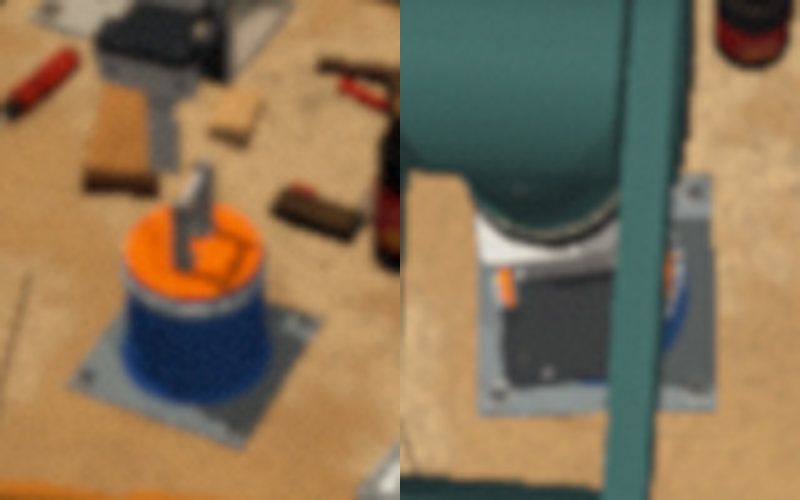

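The side crop shows the gripper above the bail, with one grey finger tip at about (303,183) in full-image pixels. The top view is blocked by the arm. I'll check where the fingers should project.

```bash
python3 -c "
from h import *
s=cam('side')
p=np.array([.5556,.0185,.2344]);d=np.array([.992,.124,0])
q=proj(s,[p,p+d*.053,p-d*.053,p+d*.053+[0,0,.06],p-d*.053+[0,0,.06],[.557,.0215,.174]]);print(q.round(1),((q-[270,150])*5).round())
b=np.array([.557,.0215,.182]);q=proj(s,[b+d*.026,b-d*.026,b+d*.026-[0,0,.066],b-d*.026-[0,0,.066]]);print(((q-[270,150])*5).round())"
```

```text
[[308.9 174.4]
 [314.2 165.1]
 [303.4 184.2]
 [314.  151.9]
 [302.8 170.9]
 [308.7 186.6]] [[195. 122.]
 [221.  75.]
 [167. 171.]
 [220.  10.]
 [164. 105.]
 [193. 183.]]
[[206. 152.]
 [180. 198.]
 [208. 218.]
 [182. 265.]]
```

To row units: 0.015 m / 0.75 = 0.02, 0.012 m / 0.75 = 0.016.

```bash
python3 nudge.py '[{"finger_gap":0.094, "x":0.0036, "y":0.0025, "z":0.02}, {"finger_gap":0.094, "z":0.02}, {"finger_gap":0.094, "z":0.02}, {"finger_gap":0.094, "z":0.016}, {"finger_gap":0.094, "z":0.016}, {"finger_gap":0.094, "z":0.0139}, {"finger_gap":0.094}, {"finger_gap":0.094}]'
python3 nudge.py '[{"finger_gap":0.04}, {"finger_gap":0.04}, {"finger_gap":0.04}, {"finger_gap":0.04}, {"finger_gap":0.04}, {"finger_gap":0.04}, {"finger_gap":0.04}, {"finger_gap":0.04}, {"finger_gap":0.04}, {"finger_gap":0.04}, {"finger_gap":0.04}, {"finger_gap":0.04}]'
python3 -c "
from h import *
togo([.557,.0215,.155],1.693)"
```

```text
time: 3.68
tool_pos: [0.5563, 0.0231, 0.1556]
ee_rot: [-3.141, -0.0, 1.696]
wrist_force: [0.5, -0.5, 0.5]
width: 0.0939
finger_force: 0.0
time: 4.68
tool_pos: [0.5569, 0.0228, 0.1562]
ee_rot: [3.141, 0.0, 1.696]
wrist_force: [1.4, -0.1, 0.9]
width: 0.0518
finger_force: 30.0
t 4.68 pos [0.5569 0.0228 0.1562] rpy [3.141  0.     1.6957] F [ 1.4 -0.1  0.9] T [-0.08 -0.02  0.02] w 0.0518 q [-0.06  0.12  1.43  0.    1.59 -0.19]
tool delta [-0.0013 -0.0001  0.0012] 0.0027
```

To row units: -0.05 rad / 4 = -0.0125.

```bash
python3 nudge.py '[{"finger_gap":0.04, "spin":-0.0125}, {"finger_gap":0.04, "spin":-0.0125}, {"finger_gap":0.04, "spin":-0.0125}, {"finger_gap":0.04, "spin":-0.0125}, {"finger_gap":0.04, "spin":-0.0125}, {"finger_gap":0.04, "spin":-0.0125}, {"finger_gap":0.04, "spin":-0.0125}, {"finger_gap":0.04, "spin":-0.0125}, {"finger_gap":0.04, "spin":-0.0125}, {"finger_gap":0.04, "spin":-0.0125}, {"finger_gap":0.04, "spin":-0.0125}, {"finger_gap":0.04, "spin":-0.0125}, {"finger_gap":0.04}]'
python3 -c "
from h import *
togo([.557,.0215,.155],1.693)"
```

```text
time: 5.77
tool_pos: [0.5559, 0.0231, 0.1561]
ee_rot: [-3.141, -0.002, 2.294]
wrist_force: [-2.9, 2.2, 1.3]
width: 0.0521
finger_force: 30.8
t 5.77 pos [0.5559 0.0231 0.1561] rpy [-3.1409e+00 -2.1000e-03  2.2938e+00] F [-2.9  2.2  1.3] T [ 0.21  0.48 -1.03] w 0.0521 q [-0.06  0.12  1.44  0.    1.59 -0.78]
tool delta [-0.002  -0.0003  0.0011] 0.6008
```

To row units: -0.035 rad / 4 = -0.0088.

```bash
python3 nudge.py '[{"finger_gap":0.04, "spin":-0.0088}, {"finger_gap":0.04, "spin":-0.0088}, {"finger_gap":0.04}]'
python3 -c "
from h import *
togo([.557,.0215,.155],1.693)"
python3 nudge.py '[{"finger_gap":0.04, "spin":-0.0088}, {"finger_gap":0.04, "spin":-0.0088}, {"finger_gap":0.04}]'
python3 -c "
from h import *
togo([.557,.0215,.155],1.693)"
```

```text
time: 6.02
tool_pos: [0.5567, 0.0222, 0.1561]
ee_rot: [-3.141, 0.001, 2.363]
wrist_force: [-1.3, -1.6, 0.6]
width: 0.0527
finger_force: 30.0
t 6.02 pos [0.5567 0.0222 0.1561] rpy [-3.141e+00  7.000e-04  2.363e+00] F [-1.3 -1.6  0.6] T [-0.17  0.01 -1.04] w 0.0527 q [-0.06  0.12  1.44 -0.    1.59 -0.85]
tool delta [-0.0007 -0.0003  0.0011] 0.67
time: 6.27
tool_pos: [0.5563, 0.0225, 0.156]
ee_rot: [-3.141, -0.001, 2.433]
wrist_force: [-2.6, -1.2, 1.9]
width: 0.0526
finger_force: 30.0
t 6.27 pos [0.5563 0.0225 0.156 ] rpy [-3.1406e+00 -6.0000e-04  2.4333e+00] F [-2.6 -1.2  1.9] T [-0.19  0.37 -1.09] w 0.0526 q [-0.06  0.12  1.44 -0.    1.59 -0.92]
tool delta [-0.0012 -0.0002  0.001 ] 0.7403
```

```bash
python3 -c "
from h import *
s=cam('side');f=lambda i,u,v,w,h:cv2.resize(i[v:v+h,u:u+w],None,fx=6,fy=6,interpolation=cv2.INTER_CUBIC)
cv2.imwrite('pics/b.png',f(s['color'],270,150,80,90))"
```

```text
(no output)
```

View pics/b.png

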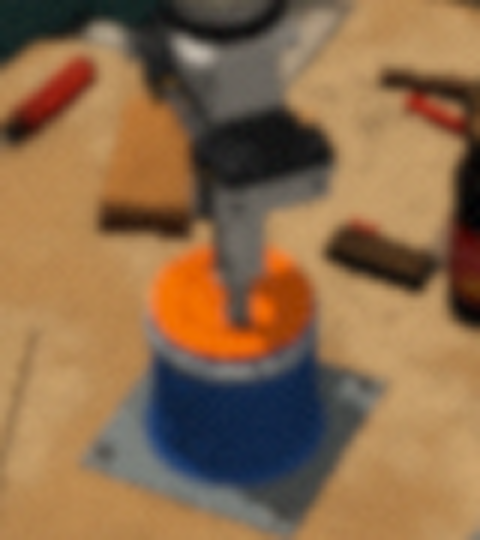

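The gripper holds the bail and the cheek at about (309,203) has turned with it. The dark mark earlier on the cover was only a shadow. The drag of about 1 N m is steady, so I'll go on in small steps.

To row units: -0.03 rad / 4 = -0.0075.

```bash
python3 nudge.py '[{"finger_gap":0.04, "spin":-0.0075}, {"finger_gap":0.04, "spin":-0.0075}, {"finger_gap":0.04}]'
python3 -c "
from h import *
togo([.557,.0215,.155],1.693)"
python3 nudge.py '[{"finger_gap":0.04, "spin":-0.0075}, {"finger_gap":0.04, "spin":-0.0075}, {"finger_gap":0.04}]'
python3 -c "
from h import *
togo([.557,.0215,.155],1.693)"
```

```text
time: 6.57
tool_pos: [0.5561, 0.0225, 0.156]
ee_rot: [-3.14, -0.001, 2.494]
wrist_force: [-2.8, -0.8, 2.2]
width: 0.0528
finger_force: 30.0
t 6.57 pos [0.5561 0.0225 0.156 ] rpy [-3.1403e+00 -8.0000e-04  2.4944e+00] F [-2.8 -0.8  2.2] T [-0.32  0.55 -0.87] w 0.0528 q [-0.06  0.12  1.44 -0.    1.59 -0.98]
tool delta [-0.0013 -0.0002  0.001 ] 0.8014
time: 6.82
tool_pos: [0.5554, 0.0229, 0.1558]
ee_rot: [-3.14, -0.003, 2.555]
wrist_force: [-5.0, -0.1, 2.9]
width: 0.0528
finger_force: 30.0
t 6.82 pos [0.5554 0.0229 0.1558] rpy [-3.1398e+00 -2.8000e-03  2.5547e+00] F [-5.  -0.1  2.9] T [-0.19  1.01 -0.9 ] w 0.0528 q [-0.06  0.12  1.44 -0.    1.59 -1.04]
tool delta [-0.0021 -0.0002  0.0008] 0.8617
```

To row units: -0.03 rad / 4 = -0.0075.

```bash
python3 nudge.py '[{"finger_gap":0.04, "spin":-0.0075}, {"finger_gap":0.04, "spin":-0.0075}, {"finger_gap":0.04}]'
python3 -c "
from h import *
togo([.557,.0215,.155],1.693)"
```

```text
time: 7.07
tool_pos: [0.556, 0.0225, 0.1557]
ee_rot: [-3.14, -0.001, 2.615]
wrist_force: [-5.0, -2.0, 2.3]
width: 0.0524
finger_force: 30.0
t 7.07 pos [0.556  0.0225 0.1557] rpy [-3.1399e+00 -1.3000e-03  2.6152e+00] F [-5.  -2.   2.3] T [-0.37  0.8  -0.5 ] w 0.0524 q [-0.06  0.12  1.44 -0.    1.59 -1.11]
tool delta [-0.0014 -0.0003  0.0007] 0.9222
```

To row units: -0.03 rad / 4 = -0.0075.

```bash
for k in 1; do python3 nudge.py '[{"finger_gap":0.04, "spin":-0.0075}, {"finger_gap":0.04, "spin":-0.0075}, {"finger_gap":0.04}]'; done
python3 -c "
from h import *
togo([.557,.0215,.155],1.693)"
```

```text
time: 7.32
tool_pos: [0.5558, 0.0224, 0.1556]
ee_rot: [-3.14, -0.002, 2.674]
wrist_force: [-4.1, -2.5, 1.2]
width: 0.0521
finger_force: 30.0
t 7.32 pos [0.5558 0.0224 0.1556] rpy [-3.1398e+00 -1.8000e-03  2.6744e+00] F [-4.1 -2.5  1.2] T [-0.41  0.93 -0.65] w 0.0521 q [-0.06  0.12  1.44 -0.    1.59 -1.16]
tool delta [-0.0015 -0.0003  0.0006] 0.9814
```

To row units: -0.03 rad / 4 = -0.0075.

```bash
python3 nudge.py '[{"finger_gap":0.04, "spin":-0.0075}, {"finger_gap":0.04, "spin":-0.0075}, {"finger_gap":0.04}]'
python3 -c "
from h import *
togo([.557,.0215,.155],1.693)"
```

```text
time: 7.57
tool_pos: [0.5564, 0.0222, 0.1555]
ee_rot: [-3.14, -0.0, 2.735]
wrist_force: [-4.4, -3.6, -1.0]
width: 0.0517
finger_force: 30.0
t 7.57 pos [0.5564 0.0222 0.1555] rpy [-3.1400e+00 -4.0000e-04  2.7349e+00] F [-4.4 -3.6 -1. ] T [-0.53  0.6  -0.32] w 0.0517 q [-0.06  0.12  1.44 -0.    1.59 -1.23]
tool delta [-0.0008 -0.0004  0.0005] 1.0419
```

To row units: -0.03 rad / 4 = -0.0075.

```bash
python3 nudge.py '[{"finger_gap":0.04, "spin":-0.0075}, {"finger_gap":0.04, "spin":-0.0075}, {"finger_gap":0.04}]'
python3 -c "
from h import *
togo([.557,.0215,.155],1.693)"
```

```text
time: 7.82
tool_pos: [0.5561, 0.0225, 0.1557]
ee_rot: [-3.14, -0.001, 2.796]
wrist_force: [-5.0, -5.4, 2.4]
width: 0.0412
finger_force: 4.9
t 7.82 pos [0.5561 0.0225 0.1557] rpy [-3.1400e+00 -1.5000e-03  2.7962e+00] F [-5.  -5.4  2.4] T [-0.75  1.02  0.16] w 0.0412 q [-0.06  0.12  1.44 -0.    1.59 -1.29]
tool delta [-0.0012 -0.0006  0.0007] 1.1032
```

To row units: -0.03 rad / 4 = -0.0075.

```bash
python3 nudge.py '[{"finger_gap":0.04, "spin":-0.0075}, {"finger_gap":0.04, "spin":-0.0075}, {"finger_gap":0.04}]'
python3 -c "
from h import *
togo([.557,.0215,.155],1.693)"
```

```text
time: 8.07
tool_pos: [0.556, 0.022, 0.156]
ee_rot: [-3.139, -0.001, 2.855]
wrist_force: [-5.3, -3.4, 1.0]
width: 0.0401
finger_force: 2.6
t 8.07 pos [0.556 0.022 0.156] rpy [-3.1392e+00 -1.2000e-03  2.8554e+00] F [-5.3 -3.4  1. ] T [-0.78  0.98 -0.02] w 0.0401 q [-0.06  0.12  1.44 -0.    1.59 -1.35]
tool delta [-0.0011 -0.0002  0.001 ] 1.1624
```

The fingers have slipped round off the cheeks, so the filter met its stop earlier, where the width started to grow. I'll open, rise and look at the bail's angle.

To row units: 0.04 m / 0.75 = 0.0533, -0.02 m / 0.75 = -0.0267.

```bash
python3 nudge.py '[{"finger_gap":0.094}, {"finger_gap":0.094}, {"finger_gap":0.094}, {"finger_gap":0.094}, {"finger_gap":0.094}, {"finger_gap":0.094}, {"finger_gap":0.094}, {"finger_gap":0.094, "z":-0.02}, {"finger_gap":0.094, "z":-0.0267}, {"finger_gap":0.094, "z":-0.0267}, {"finger_gap":0.094, "z":-0.0267}, {"finger_gap":0.094, "x":0.0533, "z":-0.0267}, {"finger_gap":0.094, "x":0.0533}, {"finger_gap":0.094, "x":0.0533}, {"finger_gap":0.094, "x":0.0533}, {"finger_gap":0.094}]'
python3 -c "
from h import *
togo([.557,.0215,.155],1.693)
s=cam('side');f=lambda i,u,v,w,h:cv2.resize(i[v:v+h,u:u+w],None,fx=6,fy=6,interpolation=cv2.INTER_CUBIC)
t=cam('top');cv2.imwrite('pics/c.png',np.hstack([f(s['color'],275,160,66,80),f(t['color'],270,155,66,80)]))"
```

```text
time: 9.4
tool_pos: [0.4006, 0.0688, 0.2504]
ee_rot: [3.14, -0.001, 2.858]
wrist_force: [1.6, -0.2, -0.3]
width: 0.094
finger_force: 0.0
t 9.4 pos [0.4006 0.0688 0.2504] rpy [ 3.1404e+00 -7.0000e-04  2.8585e+00] F [ 1.6 -0.2 -0.3] T [-0.02  0.04 -0.06] w 0.094 q [ 0.03 -0.24  1.59  0.    1.79 -1.26]
tool delta [-0.1634 -0.0018  0.0953] 1.1655
```

View pics/c.png

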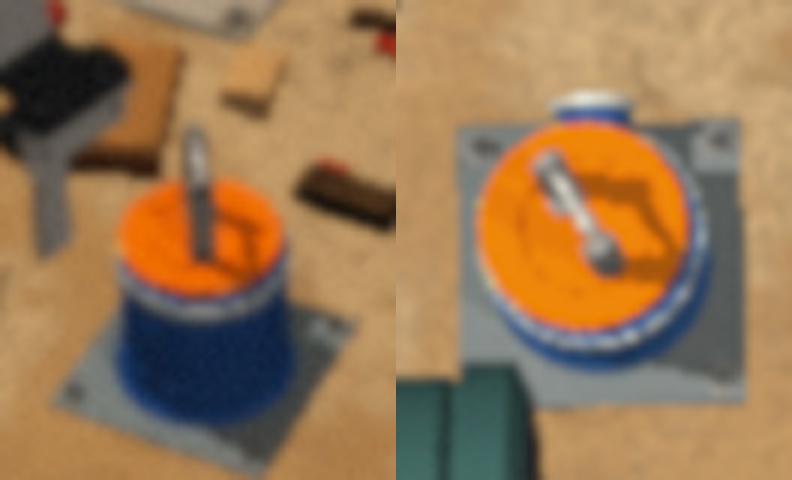

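The bail's cheek tops are now at top-view pixels (295.7,181.7) and (304.8,195.8), so the filter turned only part of the way and the grip slipped. I'll measure it and grip again.

```bash
cat > bail.py <<'E'
from m import *
s=cam('top')
m=box(((hsv(s)[:,:,1]<110)).astype(np.uint8),*[4*x for x in(289,176,312,204)])
c=px(big(m)[:,0]);P=plane(s,c,.180)*1000;r=cv2.minAreaRect(P.astype(np.float32));b=cv2.boxPoints(r)
print("bail",r)
e=sorted([(np.linalg.norm(b[i]-b[i-1]),b[i]-b[i-1]) for i in range(4)],key=lambda x:x[0])[-1][1];print('dir deg',np.degrees(np.arctan2(e[1],e[0]))%180)
c=contour(s,(3,170,120),(16,255,255),(275,165,340,225));print('cover',cv2.minEnclosingCircle(cv2.convexHull((plane(s,c,.116)*1000).astype(np.float32))))
E
python3 bail.py; python3 -c "
from h import *
s=cam('top');a=onz(s,(295.7,181.7),.182);b=onz(s,(304.8,195.8),.182);d=a-b;print(a,b,(a+b)/2,np.degrees(np.arctan2(d[1],d[0])))"
```

```text
bail ((556.1140747070312, 25.12136459350586), (62.56819534301758, 15.812167167663574), 32.71271896362305)
dir deg 32.712727
cover ((561.1229858398438, 25.528148651123047), 49.41672134399414)
[0.5793146  0.03552125 0.182     ] [0.54082381 0.01067736 0.182     ] [0.56006921 0.02309931 0.182     ] 32.840231914139835
```

To row units: 0.1195 rad / 4 = 0.0299.

```bash
python3 nudge.py '[{"finger_gap":0.094, "spin":0.0299}, {"finger_gap":0.094, "spin":0.0299}, {"finger_gap":0.094, "spin":0.0299}, {"finger_gap":0.094, "spin":0.0299}, {"finger_gap":0.094, "spin":0.0299}, {"finger_gap":0.094, "spin":0.0299}, {"finger_gap":0.094}, {"finger_gap":0.094}]'
python3 -c "
from h import *
togo([.559,.0243,.25],2.1415)"
```

```text
time: 10.27
tool_pos: [0.4069, 0.0668, 0.2493]
ee_rot: [-3.141, -0.001, 2.141]
wrist_force: [-0.5, -0.0, -0.2]
width: 0.0942
finger_force: 0.0
t 10.27 pos [0.4069 0.0668 0.2493] rpy [-3.1407e+00 -5.0000e-04  2.1410e+00] F [-0.5 -0.  -0.2] T [-0.09  0.05 -0.02] w 0.0942 q [ 0.02 -0.23  1.58  0.    1.79 -0.55]
tool delta [-0.1179  0.1051 -0.0008] -0.0005
```

To row units: -0.0236 m / 0.75 = -0.0315, 0.021 m / 0.75 = 0.028.

```bash
python3 nudge.py '[{"finger_gap":0.094, "x":-0.0315, "y":0.028}, {"finger_gap":0.094, "x":-0.0315, "y":0.028}, {"finger_gap":0.094, "x":-0.0315, "y":0.028}, {"finger_gap":0.094, "x":-0.0315, "y":0.028}, {"finger_gap":0.094, "x":-0.0315, "y":0.028}, {"finger_gap":0.094}, {"finger_gap":0.094}, {"finger_gap":0.094}, {"finger_gap":0.094}]'
python3 -c "
from h import *
togo([.559,.0243,.153],2.1415)"
```

```text
time: 11.02
tool_pos: [0.5573, 0.0245, 0.2502]
ee_rot: [3.141, 0.0, 2.14]
wrist_force: [0.0, 0.4, 0.3]
width: 0.0941
finger_force: 0.0
t 11.02 pos [0.5573 0.0245 0.2502] rpy [3.1411e+00 1.0000e-04 2.1400e+00] F [0.  0.4 0.3] T [ 0.04  0.05 -0.01] w 0.0941 q [-0.06  0.1   1.27  0.    1.77 -0.63]
tool delta [-0.0011  0.0013  0.0972] -0.0015
```

To row units: 0.018 m / 0.75 = 0.024, 0.015 m / 0.75 = 0.02.

```bash
python3 nudge.py '[{"finger_gap":0.094, "x":-0.0013, "y":0.0017, "z":0.024}, {"finger_gap":0.094, "z":0.024}, {"finger_gap":0.094, "z":0.024}, {"finger_gap":0.094, "z":0.024}, {"finger_gap":0.094, "z":0.02}, {"finger_gap":0.094, "z":0.0136}, {"finger_gap":0.04}, {"finger_gap":0.04}, {"finger_gap":0.04}, {"finger_gap":0.04}, {"finger_gap":0.04}, {"finger_gap":0.04}, {"finger_gap":0.04}, {"finger_gap":0.04}, {"finger_gap":0.04}, {"finger_gap":0.04}, {"finger_gap":0.04}]'
python3 -c "
from h import *
togo([.559,.0243,.153],2.1415)"
python3 nudge.py '[{"finger_gap":0.04, "spin":-0.005}, {"finger_gap":0.04, "spin":-0.005}, {"finger_gap":0.04}, {"finger_gap":0.04}]'
python3 -c "
from h import *
togo([.559,.0243,.153],2.1415)"
```

```text
time: 12.43
tool_pos: [0.56, 0.0241, 0.1532]
ee_rot: [3.14, 0.001, 2.139]
wrist_force: [1.2, 0.6, 2.4]
width: 0.052
finger_force: 30.0
t 12.43 pos [0.56   0.0241 0.1532] rpy [3.1401e+00 7.0000e-04 2.1389e+00] F [1.2 0.6 2.4] T [ 0.03 -0.13  0.03] w 0.052 q [-0.06  0.13  1.43  0.    1.58 -0.63]
tool delta [ 0.0007 -0.0008  0.0002] -0.0026
time: 12.77
tool_pos: [0.5601, 0.0236, 0.1531]
ee_rot: [3.14, 0.002, 2.178]
wrist_force: [3.3, -1.4, 3.1]
width: 0.0517
finger_force: 30.0
t 12.77 pos [0.5601 0.0236 0.1531] rpy [3.1404e+00 1.7000e-03 2.1785e+00] F [ 3.3 -1.4  3.1] T [-0.23 -0.36 -0.26] w 0.0517 q [-0.06  0.13  1.43 -0.    1.58 -0.67]
tool delta [ 0.0013 -0.0005  0.0001] 0.037
```

To row units: -0.02 rad / 4 = -0.005.

```bash
cat > q.py <<'E'
from h import *
o=robot.get_obs();print('yaw %.3f'%o['ee_rot'][2],'pos',o['tool_pos'].round(4),'F',o['wrist_force'].round(1),'T',o['wrist_torque'].round(2),'w %.4f'%o['width'])
E
for i in 1; do python3 nudge.py '[{"finger_gap":0.04, "spin":-0.005}, {"finger_gap":0.04, "spin":-0.005}, {"finger_gap":0.04, "spin":-0.005}, {"finger_gap":0.04}]'>/dev/null; python3 q.py;
python3 nudge.py '[{"finger_gap":0.04, "spin":-0.005}, {"finger_gap":0.04, "spin":-0.005}, {"finger_gap":0.04, "spin":-0.005}, {"finger_gap":0.04}]'>/dev/null; python3 q.py; done
```

```text
yaw 2.238 pos [0.5594 0.024  0.1531] F [ 1.3 -0.1  6. ] T [-0.2  -0.06 -1.16] w 0.0520
yaw 2.300 pos [0.5587 0.0246 0.153 ] F [-1.7  0.7  7.2] T [ 0.1   0.1  -0.86] w 0.0525
```

To row units: 0.03 rad / 4 = 0.0075.

```bash

python3 nudge.py '[{"finger_gap":0.04, "spin":0.0075}, {"finger_gap":0.04, "spin":0.0075}, {"finger_gap":0.04}]'>/dev/null; python3 q.py
python3 nudge.py '[{"finger_gap":0.04, "z":-0.0011}, {"finger_gap":0.04, "z":-0.0009}, {"finger_gap":0.04}]'>/dev/null; python3 q.py
python3 nudge.py '[{"finger_gap":0.04, "spin":-0.005}, {"finger_gap":0.04, "spin":-0.005}, {"finger_gap":0.04}]'>/dev/null; python3 q.py
```

```text
yaw 2.241 pos [0.5587 0.0249 0.153 ] F [-1.3  0.7  6.8] T [0.17 0.1  0.09] w 0.0521
yaw 2.241 pos [0.5587 0.0249 0.153 ] F [0.5 2.4 1.2] T [ 0.42 -0.16  0.15] w 0.0523
yaw 2.280 pos [0.5586 0.0243 0.1531] F [-0.8  1.7 -1.4] T [ 0.38  0.07 -0.21] w 0.0527
```

To row units: -0.0005 m / 0.75 = -0.0007, -0.02 rad / 4 = -0.005.

```bash

python3 nudge.py '[{"finger_gap":0.04, "z":-0.0007, "spin":-0.005}, {"finger_gap":0.04, "spin":-0.005}, {"finger_gap":0.04}]'>/dev/null; python3 q.py
python3 nudge.py '[{"finger_gap":0.04, "z":-0.0007, "spin":-0.005}, {"finger_gap":0.04, "spin":-0.005}, {"finger_gap":0.04}]'>/dev/null; python3 q.py
```

```text
yaw 2.318 pos [0.5582 0.0238 0.1533] F [-1.7  2.6 -3. ] T [ 0.33  0.46 -1.25] w 0.0523
yaw 2.359 pos [0.5586 0.0233 0.1534] F [-1.8 -0.5 -7.9] T [-0.15  0.34 -1.31] w 0.0525
```

To row units: 0.03 rad / 4 = 0.0075.

```bash

python3 nudge.py '[{"finger_gap":0.04, "spin":0.0075}, {"finger_gap":0.04}]'>/dev/null; python3 q.py
python3 nudge.py '[{"finger_gap":0.04, "z":-0.0013}, {"finger_gap":0.04, "z":-0.0013}, {"finger_gap":0.04}]'>/dev/null; python3 q.py
```

```text
yaw 2.330 pos [0.5588 0.0234 0.1537] F [-0.6 -0.2 -8.9] T [-0.37  0.41 -0.36] w 0.0527
yaw 2.330 pos [0.5586 0.0233 0.1562] F [ -2.3  -3.1 -11.7] T [-0.83  0.67 -0.21] w 0.0526
```

To row units: -0.001 m / 0.75 = -0.0013.

```bash

python3 nudge.py '[{"finger_gap":0.04, "z":-0.0013}, {"finger_gap":0.04, "z":-0.0013}, {"finger_gap":0.04}]'>/dev/null; python3 q.py
```

```text
yaw 2.328 pos [0.5586 0.0233 0.1585] F [ -3.2  -4.5 -11.2] T [-1.09  0.94 -0.39] w 0.0525
```

To row units: -0.002 m / 0.75 = -0.0027.

```bash

python3 nudge.py '[{"finger_gap":0.04, "z":-0.0027}, {"finger_gap":0.04, "z":-0.0027}, {"finger_gap":0.04}]'>/dev/null; python3 q.py
python3 -c "
from h import *
s=cam('side');f=lambda i,u,v,w,h:cv2.resize(i[v:v+h,u:u+w],None,fx=6,fy=6,interpolation=cv2.INTER_CUBIC)
a=cv2.imread('pics/side0.png')
cv2.imwrite('pics/d.png',np.hstack([f(s['color'],275,160,66,80),f(a,275,160,66,80)]))"
```

```text
yaw 2.328 pos [0.5586 0.0232 0.1631] F [-5.2 -4.  -8.5] T [-1.1   1.08 -0.37] w 0.0523
```

View pics/d.png

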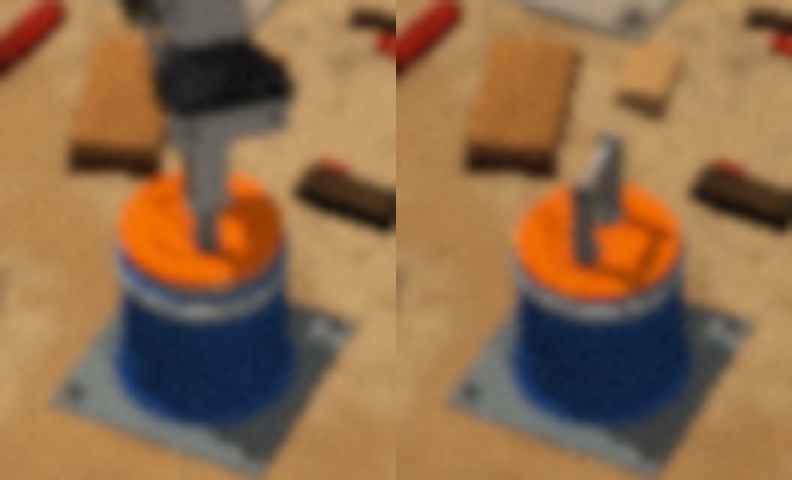

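The cover has risen: its far edge is at about v=188 against 190.5 before, with a gap showing at the rim, so the filter is free. The side load says it is slightly off the pot's axis, so I'll ease it 2 mm over and keep lifting.

Careful with the scale: shifts go in shares of 750 mm and turns go in shares of 4 rad. That gives: -0.001 m / 0.75 = -0.0013.

```bash

python3 nudge.py '[{"finger_gap":0.04, "y":-0.0013}, {"finger_gap":0.04, "y":-0.0013}, {"finger_gap":0.04}]'>/dev/null; python3 q.py
python3 nudge.py '[{"finger_gap":0.04, "z":-0.004}, {"finger_gap":0.04, "z":-0.004}, {"finger_gap":0.04, "z":-0.004}, {"finger_gap":0.04}]'>/dev/null; python3 q.py
```

```text
yaw 2.329 pos [0.5582 0.0229 0.1636] F [-2.9 -2.  -8.4] T [-0.57  0.65 -0.28] w 0.0526
yaw 2.330 pos [0.5599 0.0234 0.1748] F [-0.7 -0.1 -4.1] T [-0.08 -0.05  0.01] w 0.0526
```

To row units: -0.012 m / 0.75 = -0.016, -0.01 m / 0.75 = -0.0133.

```bash

python3 nudge.py '[{"finger_gap":0.04, "z":-0.0067}, {"finger_gap":0.04, "z":-0.0107}, {"finger_gap":0.04, "z":-0.0133}, {"finger_gap":0.04, "z":-0.016}, {"finger_gap":0.04, "z":-0.016}, {"finger_gap":0.04, "z":-0.016}, {"finger_gap":0.04, "z":-0.008}, {"finger_gap":0.04}, {"finger_gap":0.04}]'>/dev/null; python3 q.py
python3 -c "
from h import *
togo([.448,-.2055,.235],3.006)
s=cam('side');f=lambda i,u,v,w,h:cv2.resize(i[v:v+h,u:u+w],None,fx=6,fy=6,interpolation=cv2.INTER_CUBIC)
cv2.imwrite('pics/e.png',f(s['color'],270,130,100,100))"
```

```text
yaw 2.329 pos [0.5583 0.0226 0.2377] F [ 0.7  0.9 -5.3] T [-0.04  0.08  0.01] w 0.0528
t 16.98 pos [0.5583 0.0226 0.2377] rpy [3.1406e+00 8.0000e-04 2.3287e+00] F [ 0.7  0.9 -5.3] T [-0.04  0.08  0.01] w 0.0528 q [-0.06  0.1   1.29  0.    1.75 -0.82]
tool delta [-0.0899 -0.2369  0.0025] -0.6773
```

View pics/e.png

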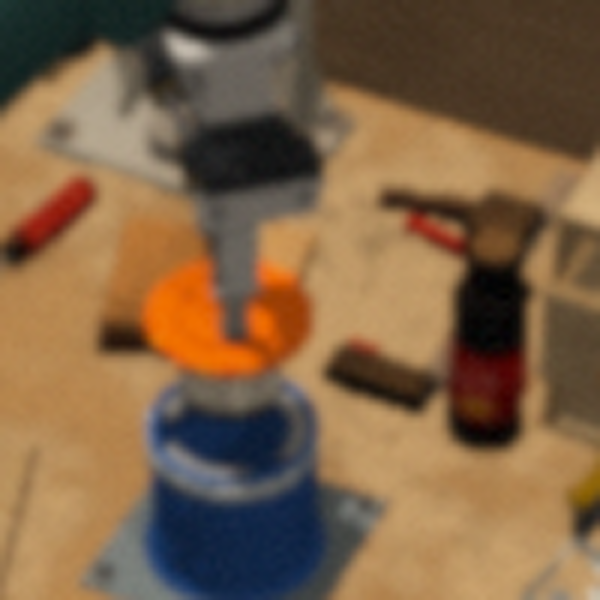

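The filter is out and upright, with the neck at about (309,195) above the open pot. I'll carry it to the front of the hook and turn it there.

To row units: -0.0197 m / 0.75 = -0.0263, -0.0075 m / 0.75 = -0.01.

```bash

python3 nudge.py '[{"finger_gap":0.04, "x":-0.0053, "y":-0.0133}, {"finger_gap":0.04, "x":-0.01, "y":-0.0263}, {"finger_gap":0.04, "x":-0.01, "y":-0.0263}, {"finger_gap":0.04, "x":-0.01, "y":-0.0263}, {"finger_gap":0.04, "x":-0.01, "y":-0.0263}, {"finger_gap":0.04, "x":-0.01, "y":-0.0263}, {"finger_gap":0.04, "x":-0.01, "y":-0.0263}, {"finger_gap":0.04, "x":-0.01, "y":-0.0263}, {"finger_gap":0.04, "x":-0.01, "y":-0.0263}, {"finger_gap":0.04, "x":-0.01, "y":-0.0263}, {"finger_gap":0.04, "x":-0.01, "y":-0.0263}, {"finger_gap":0.04, "x":-0.01, "y":-0.0263}, {"finger_gap":0.04, "x":-0.0047, "y":-0.0129}, {"finger_gap":0.04}]'>/dev/null; python3 q.py
python3 nudge.py '[{"finger_gap":0.04, "spin":-0.01}, {"finger_gap":0.04, "spin":-0.02}, {"finger_gap":0.04, "spin":-0.02}, {"finger_gap":0.04, "spin":-0.02}, {"finger_gap":0.04, "spin":-0.02}, {"finger_gap":0.04, "spin":-0.02}, {"finger_gap":0.04, "spin":-0.02}, {"finger_gap":0.04, "spin":-0.02}, {"finger_gap":0.04, "spin":-0.02}, {"finger_gap":0.04, "spin":-0.0075}, {"finger_gap":0.04}, {"finger_gap":0.04}, {"finger_gap":0.04}]'>/dev/null; python3 q.py
python3 -c "
from h import *
togo([.452,-.206,.155],3.04)
s=cam('side');f=lambda i,u,v,w,h:cv2.resize(i[v:v+h,u:u+w],None,fx=5,fy=5,interpolation=cv2.INTER_CUBIC)
t=cam('top');cv2.imwrite('pics/g.png',np.hstack([f(s['color'],315,160,80,110),f(t['color'],350,140,80,110)]))"
```

```text
yaw 2.325 pos [ 0.4466 -0.2071  0.2362] F [ 0.6  0.1 -6.3] T [-0.01  0.04  0.03] w 0.0528
yaw 3.039 pos [ 0.4483 -0.2046  0.2368] F [-0.5  0.4 -5.8] T [ 0.    0.02 -0.03] w 0.0530
t 19.28 pos [ 0.4483 -0.2046  0.2368] rpy [ 3.1409e+00 -3.0000e-04  3.0387e+00] F [-0.5  0.4 -5.8] T [ 0.    0.02 -0.03] w 0.053 q [-0.54 -0.04  1.44  0.    1.74 -2.01]
tool delta [-0.0039 -0.001   0.0818] -0.0013
```

View pics/g.png

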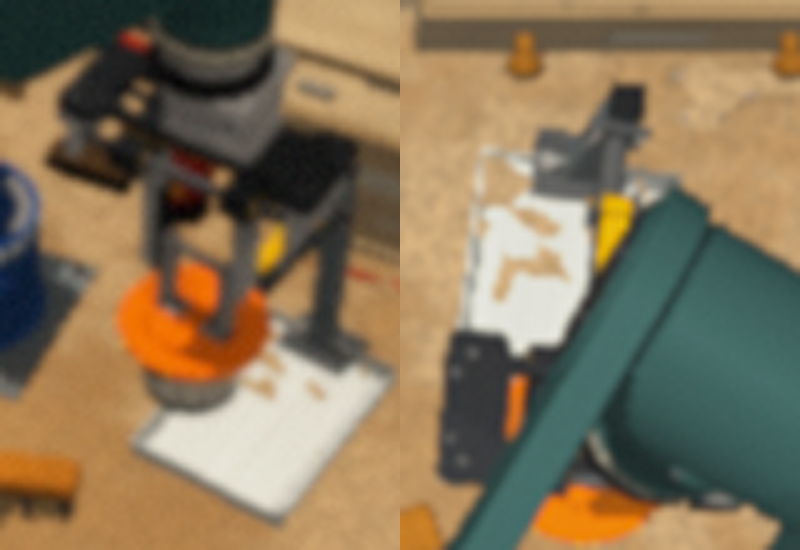

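The filter hangs level before the hook, with the cover centred near side-view (354,223), the flap just behind it at (369,208) and the tray at (365,245). I'll check how high the bail sits in the grip before going down.

```bash
python3 - <<'E'
from m import *
s=cam('side')
c=contour(s,(3,170,120),(16,255,255),(335,205,372,240));h=cv2.convexHull(c.astype(np.float32))
(u,v),ax,a=cv2.fitEllipse(h);o=robot.get_obs();x,y,zt=o['tool_pos']
print('c',u,v,ax,zt)
for z in(.185,.19,.195,.2,.205): # predicted hull of cover at underside z
    P=[[x+.05*np.cos(t),y+.05*np.sin(t),zz] for t in np.linspace(0,6.28,60) for zz in(z,z+.006)]
    q=proj(s,P).astype(np.float32);(U,V),A,_=cv2.fitEllipse(cv2.convexHull(q));print(z,U,V,A,q.min(0),q.max(0))
print(h[:,0].min(0),h[:,0].max(0))
E
```

```text
c 353.2626953125 224.0270233154297 (23.68950653076172, 30.850772857666016) 0.23692830335048326
0.185 354.17724609375 225.33416748046875 (23.86590003967285, 30.97386932373047) [338.85318 213.43645] [369.53973 237.25299]
0.19 354.24346923828125 224.29823303222656 (23.876115798950195, 31.04265022277832) [338.88602 212.39557] [369.63953 236.22203]
0.195 354.3099670410156 223.25775146484375 (23.886133193969727, 31.111730575561523) [338.91898 211.35025] [369.73972 235.18646]
0.2 354.376708984375 222.2127227783203 (23.89595603942871, 31.18109703063965) [338.9521  210.30046] [369.84033 234.14622]
0.205 354.4437561035156 221.16310119628906 (23.90559196472168, 31.250749588012695) [338.98532 209.24619] [369.9413 233.1013]
[337.875 212.125] [367.875 235.875]
```

```bash
python3 - <<'E'
from m import *
import itertools
S={n:dict(robot.snapshot(n)) for n in('top','side')}
for n in S: S[n]['color']=cv2.imread(f'pics/{n}0.png')
B={"top":(375,170,410,210),"side":(360,195,390,220)}
a=np.radians(-7.8)
for n,s in S.items():
    c=contour(s,(20,150,100),(32,255,255),B[n]);m=c.mean(0)
    print(n,'obs',c.min(0),c.max(0),'rect',cv2.minAreaRect(c.astype(np.float32)))
    for sx,sy in((.551,-.2195),(.554,-.2195),(.548,-.2195),(.551,-.2165)):
        P=[[sx+X*np.cos(a)-Y*np.sin(a),sy+X*np.sin(a)+Y*np.cos(a),Z] for X,Y,Z in itertools.product((-.032,.028),(-.007,.007),(.185,.189))]
        q=proj(s,P);print(sx,sy,q.min(0).round(2),q.max(0).round(2),cv2.minAreaRect(q.astype(np.float32)))
E
```

```text
top obs [387.875 178.375] [396.125 202.875] rect ((391.00482177734375, 190.47596740722656), (6.569890975952148, 24.46548843383789), 11.309932708740234)
0.551 -0.2195 [386.76 181.01] [394.74 203.94] ((390.7686767578125, 192.4775848388672), (5.488269805908203, 22.4874324798584), 6.616709232330322)
0.554 -0.2195 [386.73 179.91] [394.71 202.82] ((390.74224853515625, 191.36813354492188), (5.485490322113037, 22.473251342773438), 6.619579315185547)
0.548 -0.2195 [386.78 182.12] [394.77 205.06] ((390.795166015625, 193.58795166015625), (5.491051197052002, 22.501636505126953), 6.613835334777832)
0.551 -0.2165 [385.63 181.02] [393.61 203.94] ((389.6438903808594, 192.47824096679688), (5.483676910400391, 22.485475540161133), 6.63912296295166)
side obs [364.375 200.375] [376.875 214.125] rect ((370.76348876953125, 207.47802734375), (5.298471450805664, 16.296531677246094), 36.656105041503906)
0.551 -0.2195 [363.82 200.72] [376.51 213.6 ] ((370.1606140136719, 207.12432861328125), (4.3047194480896, 15.527044296264648), 40.943546295166016)
0.554 -0.2195 [364.17 200.17] [376.85 213.03] ((370.50628662109375, 206.56195068359375), (4.299580097198486, 15.499224662780762), 40.952152252197266)
0.548 -0.2195 [363.46 201.27] [376.18 214.18] ((369.8141174316406, 207.68798828125), (4.3099045753479, 15.554976463317871), 40.93490982055664)
0.551 -0.2165 [363.   200.45] [375.7  213.31] ((369.3459777832031, 206.84043884277344), (4.3007025718688965, 15.528059959411621), 41.01439666748047)
```

To row units: 0.018 m / 0.75 = 0.024, 0.015 m / 0.75 = 0.02, -0.03 rad / 4 = -0.0075.

```bash

python3 nudge.py '[{"finger_gap":0.04, "z":0.0133, "spin":-0.0075}, {"finger_gap":0.04, "z":0.02, "spin":-0.0075}, {"finger_gap":0.04, "z":0.024}, {"finger_gap":0.04, "z":0.024}, {"finger_gap":0.04, "z":0.02}, {"finger_gap":0.04, "z":0.0133}, {"finger_gap":0.04, "z":0.0071}, {"finger_gap":0.04}, {"finger_gap":0.04}]'>/dev/null; python3 q.py
python3 nudge.py '[{"finger_gap":0.04, "x":-0.0107, "y":-0.0016}, {"finger_gap":0.04, "x":-0.016, "y":-0.002}, {"finger_gap":0.04, "x":-0.016, "y":-0.0017}, {"finger_gap":0.04, "x":-0.016, "y":-0.0017}, {"finger_gap":0.04, "x":-0.016, "y":-0.0016}, {"finger_gap":0.04, "x":-0.0107, "y":-0.0011}, {"finger_gap":0.04}, {"finger_gap":0.04}]'>/dev/null
python3 - <<'E'
from h import *
o=robot.get_obs();a=np.radians(-7.8);d=o['tool_pos'][:2]-[.552,-.2205];print('stand',d@[np.cos(a),np.sin(a)],d@[-np.sin(a),np.cos(a)])
togo([.552,-.2205,.15],3.1)
s=cam('side');f=lambda i,u,v,w,h:cv2.resize(i[v:v+h,u:u+w],None,fx=7,fy=7,interpolation=cv2.INTER_CUBIC)
cv2.imwrite('pics/i.png',f(s['color'],325,170,75,80))
E
```

```text
yaw 3.099 pos [ 0.4485 -0.2054  0.1462] F [-0.3 -0.1 -6.1] T [ 0.   -0.01  0.05] w 0.0531
stand -0.04008697244573882 -0.00029864235722329
t 20.95 pos [ 0.5122 -0.2154  0.146 ] rpy [-3.1415  0.      3.0991] F [ 0.6 -0.7 -4.9] T [0.05 0.05 0.02] w 0.053 q [-0.5   0.12  1.45 -0.    1.57 -2.03]
tool delta [-0.0399 -0.0035 -0.0039] -0.0009
```

View pics/i.png

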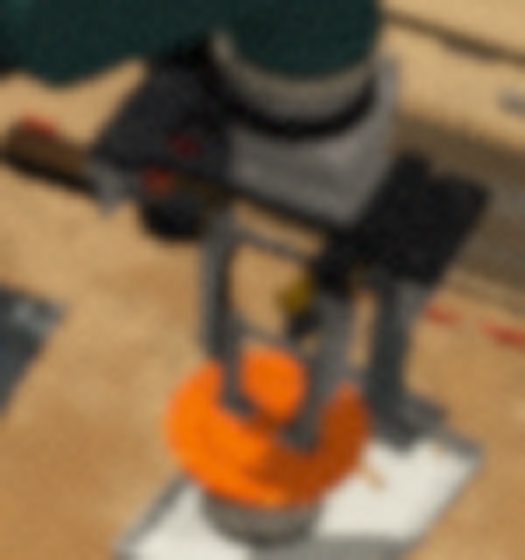

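The bar is just in front of the tip, and the yellow nose at about (367,212) shows between the fingers. That was my last allowed picture, so from here I'll creep in by force until the bar touches the tip face.

To row units: -0.003 m / 0.75 = -0.004, -0.0003 m / 0.75 = -0.0004.

```bash
cat > st.py <<'E'
from h import *
o=robot.get_obs();a=np.radians(-7.8);d=o['tool_pos'][:2]-[.552,-.2205];print('stand %.4f %.4f z %.4f'%(d@[np.cos(a),np.sin(a)],d@[-np.sin(a),np.cos(a)],o['tool_pos'][2]),'yaw %.3f'%o['ee_rot'][2],'F',o['wrist_force'].round(1),'T',o['wrist_torque'].round(2),'w %.4f'%o['width'],'t %.2f'%o['time'])
E
python3 nudge.py '[{"finger_gap":0.04, "x":-0.004, "y":-0.0004}, {"finger_gap":0.04, "x":-0.004, "y":-0.0004}, {"finger_gap":0.04}, {"finger_gap":0.04}]'>/dev/null;python3 st.py
python3 nudge.py '[{"finger_gap":0.04, "x":-0.002, "y":-0.0003}, {"finger_gap":0.04, "x":-0.002, "y":-0.0001}, {"finger_gap":0.04}]'>/dev/null;python3 st.py
```

```text
stand -0.0346 -0.0003 z 0.1458 yaw 3.099 F [ 0.6 -0.7 -5. ] T [0.01 0.01 0.  ] w 0.0523 t 21.33
stand -0.0312 -0.0003 z 0.1457 yaw 3.099 F [-0.2 -0.3 -5.2] T [-0.   -0.03 -0.04] w 0.0524 t 21.58
```

To row units: -0.001 m / 0.75 = -0.0013, -0.0001 m / 0.75 = -0.0001.

```bash

python3 nudge.py '[{"finger_gap":0.04, "x":-0.0013, "y":-0.0001}, {"finger_gap":0.04, "x":-0.0013, "y":-0.0001}, {"finger_gap":0.04}]'>/dev/null;python3 st.py
```

```text
stand -0.0308 -0.0003 z 0.1456 yaw 3.099 F [-4.4  0.9 -2.7] T [ 0.17  0.9  -0.01] w 0.0524 t 21.83
```

To row units: 0.0012 m / 0.75 = 0.0016, 0.0001 m / 0.75 = 0.0001.

```bash

python3 nudge.py '[{"finger_gap":0.04, "x":0.0016, "y":0.0001}, {"finger_gap":0.04}]'>/dev/null;python3 st.py
python3 nudge.py '[{"finger_gap":0.04, "z":-0.0053}, {"finger_gap":0.04, "z":-0.0053}, {"finger_gap":0.04, "z":-0.0053}, {"finger_gap":0.04}]'>/dev/null;python3 st.py
python3 nudge.py '[{"finger_gap":0.04, "z":-0.0053}, {"finger_gap":0.04, "z":-0.0053}, {"finger_gap":0.04}]'>/dev/null;python3 st.py
```

```text
stand -0.0308 -0.0003 z 0.1456 yaw 3.099 F [-2.8  1.1 -4.2] T [0.03 0.41 0.04] w 0.0525 t 22.00
stand -0.0308 -0.0003 z 0.1586 yaw 3.099 F [-4.7  0.9 -4.1] T [0.16 0.64 0.05] w 0.0527 t 22.33
stand -0.0293 -0.0006 z 0.1674 yaw 3.099 F [ 0.6 -0.1 -5.2] T [ 0.05 -0.07 -0.05] w 0.0521 t 22.58
```

To row units: -0.004 m / 0.75 = -0.0053, -0.003 m / 0.75 = -0.004.

```bash

python3 nudge.py '[{"finger_gap":0.04, "z":-0.004}, {"finger_gap":0.04, "z":-0.0053}, {"finger_gap":0.04, "z":-0.0053}, {"finger_gap":0.04}]'>/dev/null;python3 st.py
python3 nudge.py '[{"finger_gap":0.04, "x":-0.004, "y":-0.0004}, {"finger_gap":0.04, "x":-0.0053, "y":-0.0005}, {"finger_gap":0.04}]'>/dev/null;python3 st.py
python3 nudge.py '[{"finger_gap":0.04, "x":-0.0053, "y":-0.0005}, {"finger_gap":0.04, "x":-0.0053, "y":-0.0005}, {"finger_gap":0.04}]'>/dev/null;python3 st.py
```

```text
stand -0.0299 -0.0005 z 0.1782 yaw 3.099 F [ 0.5 -0.5 -4.4] T [-0.02 -0.04  0.01] w 0.0523 t 22.92
stand -0.0229 -0.0003 z 0.1764 yaw 3.099 F [-0.9  0.5 -6.3] T [ 0.02  0.03 -0.03] w 0.0525 t 23.17
stand -0.0148 -0.0004 z 0.1763 yaw 3.099 F [-0.1  0.1 -5.6] T [ 0.01  0.07 -0.  ] w 0.0528 t 23.42
```

To row units: -0.004 m / 0.75 = -0.0053, -0.0035 m / 0.75 = -0.0047.

```bash
cat > fl.py <<'E'
from m import *
for n,b in(("top",(375,165,410,215)),("side",(355,180,395,225))):
    s=cam(n);m=box(cv2.inRange(hsv(s),(20,130,60),(32,255,255)),*[4*x for x in b])
    if m.any():
        c=px(big(m)[:,0]);print(n,m.sum()//255/16,c.min(0),c.max(0),cv2.minAreaRect(c.astype(np.float32)))
E
python3 fl.py; python3 nudge.py '[{"finger_gap":0.04, "x":-0.0053, "y":-0.0005}, {"finger_gap":0.04, "x":-0.0053, "y":-0.0005}, {"finger_gap":0.04, "x":-0.0047, "y":-0.0004}, {"finger_gap":0.04}, {"finger_gap":0.04}]'>/dev/null;python3 st.py;python3 fl.py
```

```text
side 22.875 [367.125 200.375] [375.625 207.625] ((371.5625305175781, 204.56251525878906), (3.3587567806243896, 10.60660171508789), 45.0)
stand -0.0038 -0.0004 z 0.1765 yaw 3.099 F [ 0.6 -0.5 -5.9] T [ 0.01 -0.03 -0.04] w 0.0525 t 23.93
top 8.9375 [389.625 197.375] [394.625 199.375] ((392.125, 198.375), (2.0, 5.0), 90.0)
side 20.1875 [366.625 200.875] [376.375 205.875] ((371.5201110839844, 203.43130493164062), (3.650625228881836, 9.441681861877441), 64.65382385253906)
```

The flap reads as raised: the lowest yellow in the side view is at v=206, against 214 when shut. I'll lower into the saddle until the weight comes off.

To row units: 0.004 m / 0.75 = 0.0053, 0.003 m / 0.75 = 0.004.

```bash

python3 nudge.py '[{"finger_gap":0.04, "x":-0.0007, "z":0.0053}, {"finger_gap":0.04, "z":0.0053}, {"finger_gap":0.04, "z":0.0053}, {"finger_gap":0.04, "z":0.0053}, {"finger_gap":0.04, "z":0.004}, {"finger_gap":0.04}, {"finger_gap":0.04}]'>/dev/null;python3 st.py
python3 nudge.py '[{"finger_gap":0.04, "z":0.0027}, {"finger_gap":0.04, "z":0.0027}, {"finger_gap":0.04}]'>/dev/null;python3 st.py
```

```text
stand -0.0037 -0.0003 z 0.1573 yaw 3.099 F [ 0.3  0.9 -4.6] T [0.02 0.   0.01] w 0.0522 t 24.62
stand -0.0037 -0.0003 z 0.1534 yaw 3.099 F [ 0.2  0.8 -6.1] T [ 0.02  0.04 -0.01] w 0.0528 t 24.87
```

To row units: 0.0015 m / 0.75 = 0.002.

```bash

python3 nudge.py '[{"finger_gap":0.04, "z":0.002}, {"finger_gap":0.04, "z":0.002}, {"finger_gap":0.04}]'>/dev/null;python3 st.py
```

```text
stand -0.0037 -0.0003 z 0.1503 yaw 3.099 F [-1.   0.2 -6.1] T [ 0.03  0.01 -0.07] w 0.0525 t 25.12
```

To row units: 0.001 m / 0.75 = 0.0013.

```bash

python3 nudge.py '[{"finger_gap":0.04, "z":0.0013}, {"finger_gap":0.04, "z":0.0013}, {"finger_gap":0.04}, {"finger_gap":0.04}]'>/dev/null;python3 st.py
python3 fl.py
```

```text
stand -0.0036 -0.0004 z 0.1486 yaw 3.099 F [ 0.3  0.3 -5.5] T [ 0.    0.01 -0.01] w 0.0526 t 25.45
top 19.8125 [387.625 198.875] [392.625 203.125] ((390.125, 201.0), (4.25, 5.0), 90.0)
side 45.625 [363.875 200.875] [375.125 214.375] ((369.94287109375, 207.6763458251953), (4.82000207901001, 16.196372985839844), 37.092838287353516)
```

To row units: 0.001 m / 0.75 = 0.0013.

```bash

python3 nudge.py '[{"finger_gap":0.04, "z":0.0013}, {"finger_gap":0.04, "z":0.0013}, {"finger_gap":0.04}]'>/dev/null;python3 st.py
```

```text
stand -0.0030 -0.0006 z 0.1480 yaw 3.099 F [-0.4  1.1 -0.4] T [ 0.1   0.11 -0.05] w 0.0529 t 25.80
```

To row units: 0.001 m / 0.75 = 0.0013.

```bash

python3 nudge.py '[{"finger_gap":0.04, "z":0.0013}, {"finger_gap":0.04, "z":0.0013}, {"finger_gap":0.04}]'>/dev/null;python3 st.py
```

```text
stand -0.0029 -0.0005 z 0.1478 yaw 3.099 F [-2.6  1.   5.8] T [ 0.3   0.45 -0.02] w 0.0529 t 26.05
```

To row units: -0.001 m / 0.75 = -0.0013.

```bash

python3 nudge.py '[{"finger_gap":0.04, "z":-0.0013}, {"finger_gap":0.04}, {"finger_gap":0.06}, {"finger_gap":0.06}, {"finger_gap":0.075}, {"finger_gap":0.075}, {"finger_gap":0.094}, {"finger_gap":0.094}, {"finger_gap":0.094}, {"finger_gap":0.094}]'>/dev/null;python3 st.py;python3 fl.py
python3 nudge.py '[{"finger_gap":0.094, "z":-0.0067}, {"finger_gap":0.094, "z":-0.0133}, {"finger_gap":0.094, "z":-0.02}, {"finger_gap":0.094, "z":-0.0267}, {"finger_gap":0.094, "z":-0.0267}, {"finger_gap":0.094, "z":-0.04}, {"finger_gap":0.094, "z":-0.04}, {"finger_gap":0.094, "x":0.04}, {"finger_gap":0.094, "x":0.0533}, {"finger_gap":0.094, "x":0.0533}, {"finger_gap":0.094, "x":0.0533}, {"finger_gap":0.094, "x":0.0533}, {"finger_gap":0.094}, {"finger_gap":0.094}, {"finger_gap":0.094}, {"finger_gap":0.094}]'>/dev/null;python3 st.py;python3 fl.py
python3 - <<'E'
from m import *
for n,b in(("top",(365,165,415,240)),("side",(335,195,395,260))):
    s=cam(n);c=contour(s,(3,170,120),(16,255,255),b);print(n,c.min(0),c.max(0))
    for z in(.105,):
        P=[[.552+.05*np.cos(t),-.2205+.05*np.sin(t),zz] for t in np.linspace(0,6.28,60) for zz in(z,z+.006)]
        q=proj(s,P);print(z,q.min(0).round(1),q.max(0).round(1))
E
```

```text
stand -0.0036 -0.0004 z 0.1455 yaw 3.099 F [-0.1  0.6  0.1] T [ 0.03 -0.01 -0.04] w 0.0932 t 26.88
top 19.125 [387.625 199.125] [392.625 203.125] ((390.125, 201.125), (4.0, 5.0), 90.0)
side 59.75 [364.125 200.625] [376.625 214.625] ((370.3264465332031, 207.86912536621094), (5.667308330535889, 15.727459907531738), 40.601295471191406)
stand -0.1916 -0.0182 z 0.2761 yaw 3.099 F [0.5 0.  0.4] T [-0.    0.02 -0.  ] w 0.0939 t 28.32
top 149.125 [387.375 178.125] [396.125 203.375] ((391.52099609375, 190.71923828125), (6.771271705627441, 25.25821304321289), 7.650651931762695)
top [369.625 179.125] [403.375 212.625]
0.105 [369.3 178.3] [404.6 213.1]
side [362.125 214.625] [382.375 234.875]
0.105 [355.1 211.6] [383.8 233.8]
```

The filter hangs where expected: the cover matches its predicted outline in the top view within about a pixel, and the flap is back at its shut outline. The arm is clear, so I'll hand in.

```bash
python3 -c "
from bench import robot
print(robot.close_job())"
```

```text
the job is handed in; nothing more can be done
None
```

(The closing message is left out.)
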